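# Catch the chute's transformers in the pan

## Robot

A 6-joint arm with a two-finger parallel gripper is mounted at the origin on a cart in front of the work surface, level with it; the furniture and walls round the work are solid. World frame = base frame: x ahead of the robot, y to its left, z up, the work surface at z = 0. Lengths are in m, angles in degrees, forces in N, time in s.
With the tool pointing down it reaches from about 0.375 to 0.9 m from the base axis. Payload 3.1 kg.
Tool frame: the origin (TCP) lies at the very end of the fingers, on their centre line; the grasp point (between the pads) lies 19 mm behind it; z points along the fingers, y is the line along which they close (so a half turn about z gives the same grasp; the last joint's range is limited). The gripper opens to 87 mm and grips with 3 to 60 N. Pads are 19 mm wide; open, the fingers measure 117 mm over their backs; the gripper's body (75 mm by 190 mm) begins 51 mm behind the grasp point.
Start: joints at [-74.341, 30.224, 82.088, -0, 67.689, -10.227], TCP at [0.273, -0.562, 0.223] pointing down, gripper open.
Joint ranges: [-176.69, 176.69], [-43.24, 126.21], [12.49, 139.97], [-82, 262], [0, 151.66], [-163.58, 163.58]. Speed limits (degrees/s): [159.86, 159.86, 180, 180, 180, 180].

## Interface

Orientations are given as a 3x3 rotation matrix whose columns are the frame's x, y, z axes.
In Python, from rig import bot gives the robot as it stands.
- The arm moves only by the tool move_arm, never from a script. Its argument "increments" is a list of rows, each an object with "xyz": the shift along the tool's x, y, z in mm, a list of three; "roll": the turn about the tool's z in rad; "grip": the opening in per cent of the stroke, from 0 (shut) to 100 (fully open). A call has 1 to 5 rows; each row shifts and turns the commanded pose from where the row before left it, along the tool's axes as they then stand; what a row does not reach is not made up. A row lasts 1/12 s, in which the tool goes at most 41.7 mm and 7.16 degrees, less where a joint would pass 70% of its speed; a pose out of reach is approached as far as the arm can. A call is refused whole if a number of a shift passes 41.7 or a number of a turn 0.125, either way. A call with a gripper value outside its range is refused whole. The fingers move at their own pace and stop on an object; the grip force is fixed at half the most. Time passes only in rows, so rows that do not move let the fingers close. It gives the time, the measured TCP pose, the force, the opening and the grip force at its end, in the units of the state.
- bot.read_state(): the state, without advancing time (a new reading comes with each control period).
- bot.capture(name): name is "side" or "top" or "wrist"; returns (picture, depth): 480x640x3 uint8, red, green, blue; 480x640 float32, m along the optical axis (not along the pixel's ray), 0 where there is no reading.
- bot.camera_model(name): a dict with "intrinsics" (3x3 intrinsics, pixels), "rvec" (rotation vector, rad) and "tvec" (3), from world to camera coordinates, as OpenCV has them; the wrist camera has in their place "tool_from_camera" (4x4, takes a point from camera to tool coordinates, whose origin is the TCP and whose axes are the flange's). Camera axes: x right, y down, z forward; pixel columns grow to the right and rows downward; lengths in m; the calibration is good to about 2 mm. A picture is of the moment at which its call begins: read the wrist's pose just before it. camera_model takes no time and is no camera call.
- bot.hand_in(): hands the job in; it is judged then, once.
Trained networks look in the newest picture that a camera, given by its name, has taken for a name from the list of things; names that differ only in an ending like _2 or _b are one class to them, and where a whole thing is asked for, a point or a joint stands for the part that bears it (a point fixed in the world has none). Each returns a list of dicts, best first, with "conf" (0 to 1); they miss things now and then, are a little off and sometimes report something else, mostly with a low value. They report only what shows in the picture. A call takes as long as a camera call.
- bot.spot_in(label, camera): "at" ([x, y, z] in m, in the coordinates of the camera as it stood for that picture, good to about 4 mm: the middle of the surface that is visible of it).
- bot.trace(label, camera): "mask" (480x640 bool, what is visible of it).
The state is a dict: "time_s": time; "joint_positions": joint angles; "qvel": joint speeds; "tau": joint torques, N m; "position": TCP position; "tcp_rot": TCP orientation; "force": force on the tool from outside, world axes, zero at the start; "moment": the same for the moment, N m; "opening": opening from 0.0 (shut) to 1.0 (fully open); "grasp_force": force on a finger pad.
Only numpy, scipy, OpenCV 4.12 (cv2) and the standard library are available. Lean on these libraries where they do the work, as an engineer would, in place of code of your own. Each camera call takes 0.05 s, during which the arm holds its last target. There are 200 camera calls.

## Task

Two small transformers wait behind the gate of the little tilted aluminium chute. Take the steel catch pan by its black handle and hold it under the chute's mouth, low over the worktop, pushing its far wall against the rubber bar there, which drops the gate, until both transformers have slid into the pan. Let none fall on the worktop; then draw the pan clear of the chute, still level, stand it on the worktop with both in it and let go.

Things in the scene. Friction and masses are not known exactly. Their poses are not given: they have to be found in the camera images.
- pan_grip (a point): centre of the loose steel pan's black handle, 43 mm above the pan's underside; x runs along the handle towards the pan, z up. Handle 95 long (x), 16 wide, 24 high, nothing beside or below it: pinch its width from above. Pan: open box 140 long, 106 wide, walls 3, centred at x = +120 mm; outside of its rear wall (73 high) at x = +50, of its far wall (55 high) at x = +190. 0.13 kg
- chute_lip (a point): middle of the mouth (lower front edge of the floor) of the fixed chute, 120 mm above the worktop; x level, into the chute, z up. Channel 46 mm wide, rising 36 degrees towards +x behind a gate blade. Pieces slide out towards -x and land 20 to 100 mm out from the mouth. The dropped gate reaches down to 80 mm above the worktop: carry the pan at most 15 mm off the worktop there
- trip_bar (a point): centre of the rubber trip bar under the chute's mouth: 12 mm thick, 80 mm long, level, parallel to the mouth, 43 mm above the worktop and 10 mm behind the mouth (x = +10 mm there). Pushed in along the chute's x it drops the gate: pieces come after 15 to 22 mm, fully down after 25, end stop at 31 mm (the bar dips 17 mm on the way), against a spring of 4 to 7 N; springs back when let go. Fixed stand only behind it
- transformer_s_mid (a point): centre of the lower of the two yellow-taped transformers in the chute, 31 x 43 x 29 mm, 0.075 kg, resting against the gate at the start; slides by itself when the gate is down.
- transformer_t_mid (a point): centre of the upper transformer in the chute, 29 x 44 x 26 mm, 0.064 kg, lying directly behind the other; follows it down.

How it is judged:
By the outcome, as a careful person would: the job done as asked, in the order asked, and still so for the second after the job is handed in, with the robot touching nothing.
It also fails if it takes over 37 s, if anything falls off the work surface, if the arm or the gripper's body presses on something with over 40 N, if the wrist force passes 120 N, or if a joint passes its speed limit or range.

## Working session

There is one attempt and no reset: what is moved stays moved. The work goes in short steps, Python scripts to look and compute and a tool call to move; the robot and the scene stay as the last step left them, time stands still between calls to the robot, and variables do not carry over. Pictures are saved under pics/ and viewed, at most 10 in all, crops included, and the job is handed in when it is done.

Besides the shell and the picture viewer there is one more tool, called after "Request:" by a JSON object that holds its "fn" and its "kwargs". move_arm: Moves the arm, as the interface text tells. Its arguments: {"type":"object","properties":{"increments":{"type":"array"}},"required":["increments"]}

```bash
mkdir -p pics; ls; cat > h.py <<'E'
import numpy as np, cv2
from rig import bot
def T(cam):
    m=bot.camera_model(cam); K=np.array(m["intrinsics"])
    if cam=="wrist":
        s=bot.read_state(); W=np.eye(4); W[:3,:3]=s["tcp_rot"]; W[:3,3]=s["position"]
        return K, W@np.array(m["tool_from_camera"])
    W=np.eye(4); W[:3,:3]=cv2.Rodrigues(np.array(m["rvec"],float))[0]; W[:3,3]=np.ravel(m["tvec"])
    return K, np.linalg.inv(W)
def cap(cam,f):
    K,M=T(cam); p,d=bot.capture(cam); cv2.imwrite(f"pics/{f}.png",p[:,:,::-1]); return K,M,p,d
def cloud(K,M,d,mask=None):
    ok=d>0
    if mask is not None: ok&=mask
    v,u=np.nonzero(ok); z=d[v,u]
    c=np.stack([(u-K[0,2])*z/K[0,0],(v-K[1,2])*z/K[1,1],z],1)
    return c@M[:3,:3].T+M[:3,3], u, v
E
python3 - <<'E'
from h import *
s=bot.read_state(); print(s["position"],s["tcp_rot"],s["time_s"],s["opening"])
ims=[]
for c in ["top","side"]:
    K,M,p,d=cap(c,c+"0"); ims.append(p); print(c,M.round(3).tolist())
    for l in ["pan_grip","chute_lip","trip_bar","transformer_s_mid","transformer_t_mid"]:
        for r in bot.spot_in(l,c)[:2]:
            print(c,l,round(r["conf"],2),(M[:3,:3]@r["at"]+M[:3,3]).round(3))
o=np.vstack(ims); cv2.imwrite("pics/both.png",cv2.resize(o,(400,600))[:,:,::-1])
E
```

```text
pics
[ 0.27267952 -0.56156279  0.22158008] [[ 8.99666095e-01  4.36578234e-01 -6.02897412e-04]
 [ 4.36578498e-01 -8.99663768e-01  2.07816505e-03]
 [ 3.64876671e-04 -2.13286668e-03 -9.99997659e-01]] 0.0 0.9986136765807716
top [[-0.018, -0.991, 0.135, 0.441], [-1.0, 0.019, 0.01, 0.071], [-0.012, -0.135, -0.991, 1.016], [0.0, 0.0, 0.0, 1.0]]
top pan_grip 0.61 [ 0.576 -0.076  0.   ]
top chute_lip 0.8 [0.679 0.301 0.14 ]
top trip_bar 0.77 [0.642 0.271 0.068]
top transformer_s_mid 0.58 [0.623 0.283 0.15 ]
top transformer_t_mid 0.78 [0.643 0.294 0.162]
side [[0.977, -0.138, 0.163, 0.415], [-0.214, -0.601, 0.77, -0.661], [-0.008, -0.788, -0.616, 0.741], [0.0, 0.0, 0.0, 1.0]]
side chute_lip 0.84 [0.69  0.276 0.119]
side transformer_s_mid 0.54 [0.619 0.285 0.149]
side transformer_t_mid 0.46 [0.639 0.291 0.163]
```

View pics/top0.png

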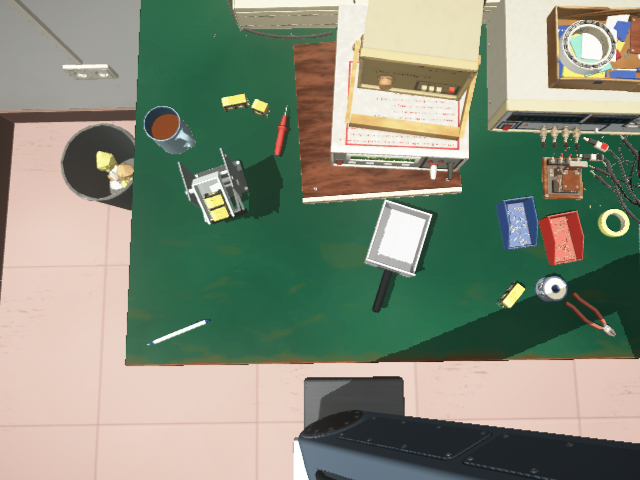

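View pics/side0.png

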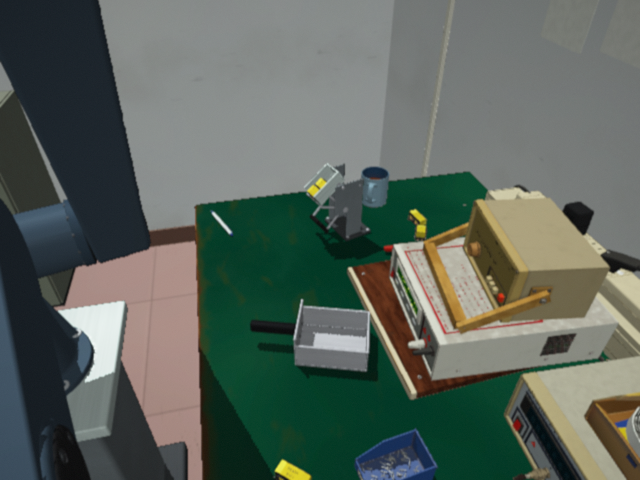

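```bash
python3 - <<'E'
from h import *
K,M,p,d=cap("top","top1")
P,u,v=cloud(K,M,d)
# pan: rim & handle
s=(u>355)&(u<445)&(v>190)&(v<322)
for n,lo,hi in [("rim",.045,.085),("handle",.03,.07)]:
    q=s&(P[:,2]>lo)&(P[:,2]<hi)
    if n=="handle": q&=(v>275)
    Q=P[q,:2].astype(np.float32); r=cv2.minAreaRect(Q*1000); print(n,q.sum(),r, P[q,2].mean(), P[q,2].max(),Q.mean(0))
    c=Q-Q.mean(0); w,V=np.linalg.eigh(c.T@c); a=V[:,1]; print(np.degrees(np.arctan2(a[1],a[0])))
ms={}
for l in ["pan_grip","chute_lip","trip_bar","transformer_s_mid","transformer_t_mid"]:
    for r in bot.trace(l,"top")[:1]:
        m=r["mask"]; Q,_,_=cloud(K,M,d,m); ms[l]=m; print(l,r["conf"],m.sum(),Q.mean(0).round(3),Q.min(0).round(3),Q.max(0).round(3),cv2.minAreaRect((Q[:,:2]*1000).astype(np.float32)))
c=p[140:235,165:285]; c=cv2.resize(c,None,fx=5,fy=5,interpolation=cv2.INTER_CUBIC); cv2.imwrite("pics/c1.png",c[:,:,::-1])
# world height profile of the chute
s=(u>165)&(u<285)&(v>140)&(v<235)&(P[:,2]>.02); np.save("ch.npy",np.c_[P[s],u[s],v[s]])
K,M,p,d=cap("side","side1")
P2,u,v=cloud(K,M,d); s=(P2[:,0]>.5)&(P2[:,0]<.8)&(P2[:,1]>.2)&(P2[:,1]<.38)&(P2[:,2]>.02); np.save("ch2.npy",np.c_[P2[s],u[s],v[s]])
c=p[150:250,285:385]; c=cv2.resize(c,None,fx=6,fy=6,interpolation=cv2.INTER_CUBIC); cv2.imwrite("pics/c2.png",c[:,:,::-1])
E
```

```text
rim 935 ((531.83056640625, -59.98698425292969), (107.5891342163086, 237.83766174316406), 70.73835754394531) 0.0564602534396442 0.07976574692531946 [ 0.530414  -0.0601722]
159.90976
handle 304 ((470.56549072265625, -46.39643859863281), (45.324703216552734, 111.23538208007812), 44.939395904541016) 0.0523169849033155 0.05821994321614765 [ 0.45773545 -0.0335915 ]
158.26015
pan_grip 0.68 3919 [ 0.569 -0.075  0.018] [ 0.421 -0.161 -0.004] [ 0.67  -0.003  0.08 ] ((538.4191284179688, -65.25685119628906), (121.02603912353516, 253.68809509277344), 70.80201721191406)
chute_lip 0.63 2586 [0.681 0.303 0.109] [ 0.598  0.253 -0.009] [0.782 0.423 0.198] ((691.199951171875, 328.69537353515625), (191.00314331054688, 144.12506103515625), 15.860719680786133)
trip_bar 0.85 107 [0.645 0.272 0.08 ] [ 0.605  0.253 -0.004] [0.674 0.33  0.142] ((633.4849853515625, 283.7308044433594), (50.21601486206055, 80.7883071899414), 46.564022064208984)
transformer_s_mid 0.67 238 [0.621 0.287 0.148] [0.605 0.271 0.121] [0.641 0.308 0.157] ((621.8054809570312, 288.5498352050781), (27.695356369018555, 33.09014892578125), 20.96586036682129)
transformer_t_mid 0.68 291 [0.644 0.295 0.16 ] [0.627 0.276 0.132] [0.666 0.32  0.179] ((646.6202392578125, 296.9764404296875), (34.57977294921875, 44.754425048828125), 16.1492862701416)
```

View pics/c1.png

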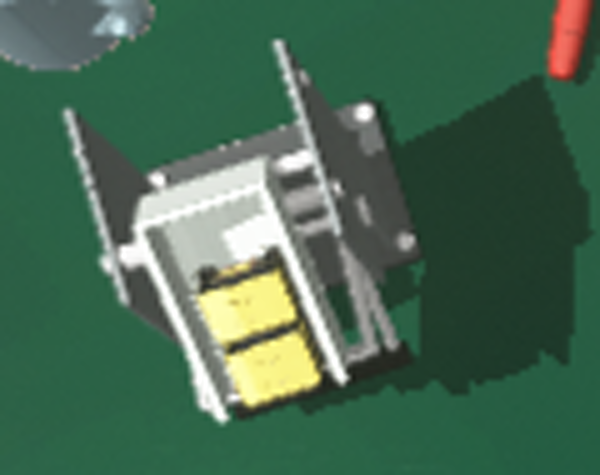

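View pics/c2.png

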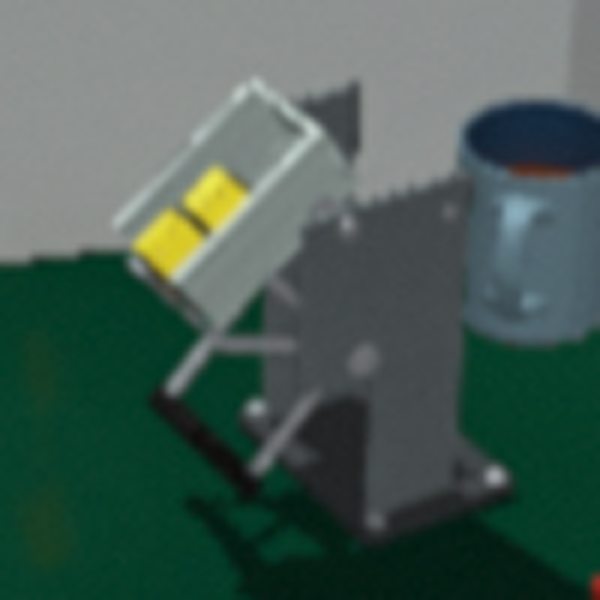

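```bash
python3 - <<'E'
from h import *
def ray(cam,uv,z):
    K,M=T(cam); r=M[:3,:3]@np.linalg.inv(K)@np.array([*uv,1.]); return M[:3,3]+r*(z-M[2,3])/r[2]
a=ray("side",(285+160/6,150+395/6),.043); b=ray("side",(285+255/6,150+490/6),.043)
print("bar",a,b,(a+b)/2,np.linalg.norm(a-b),np.degrees(np.arctan2(*(b-a)[:2]))) 
print("bar R end top",ray("top",(165+405/5,140+355/5),.043))
# side walls: top view cloud ; fit floor/wall edges through heights
A=np.load("ch.npy"); B=np.load("ch2.npy")
# side-wall plane of chute (facing -y cam): RANSAC vertical planes on side cloud
rng=np.random.default_rng(0)
for name,Q in [("top",A),("side",B)]:
  Q=Q[Q[:,2]>.05]; rem=Q[:,:3]
  for k in range(3):
    best=None
    for _ in range(1500):
        i,j=rng.choice(len(rem),2,False); t=(rem[j]-rem[i])[:2]; L=np.hypot(*t)
        if L<.03: continue
        n=np.array([-t[1],t[0]])/L; e=abs((rem[:,:2]-rem[i,:2])@n)<.002
        if best is None or e.sum()>best.sum(): best=e
    q=rem[best]; c=q[:,:2]-q[:,:2].mean(0); w,V=np.linalg.eigh(c.T@c); t=V[:,1]*np.sign(V[0,1])
    print(name,best.sum(),np.degrees(np.arctan2(t[1],t[0])).round(1),q.mean(0).round(3),"x",q[:,0].min().round(3),q[:,0].max().round(3),"z",q[:,2].min().round(3),q[:,2].max().round(3))
    rem=rem[~best]
K,M=T("side"); 
# pan handle/rim pixel corners with ray casting from top image
for n,uv,z in [("handle end",(376.5,310),.055),("handle front",(388.5,272),.055)]: print(n,ray("top",uv,z))
E
python3 - <<'E'
import cv2
p=cv2.imread("pics/top1.png")[190:320,350:450]; cv2.imwrite("pics/c3.png",cv2.resize(p,None,fx=4.6,fy=4.6,interpolation=cv2.INTER_CUBIC))
E
```

```text
bar [0.62363255 0.33230242 0.043     ] [0.64796906 0.25351323 0.043     ] [0.6358008  0.29290783 0.043     ] 0.08246213302364154 162.83505515632078
bar R end top [0.64255555 0.25565457 0.043     ]
top 321 17.1 [0.68  0.351 0.141] x 0.639 0.719 z 0.059 0.172
top 282 17.2 [0.705 0.269 0.128] x 0.665 0.744 z 0.051 0.172
top 260 17.3 [0.644 0.321 0.156] x 0.598 0.801 z 0.051 0.196
side 762 17.4 [0.708 0.27  0.119] x 0.665 0.744 z 0.05 0.172
side 312 17.5 [0.653 0.272 0.159] x 0.612 0.696 z 0.118 0.196
side 211 18.4 [0.653 0.324 0.158] x 0.6 0.799 z 0.054 0.197
handle end [ 0.42270467 -0.02261023  0.055     ]
handle front [ 0.50198532 -0.05066228  0.055     ]
```

View pics/c3.png

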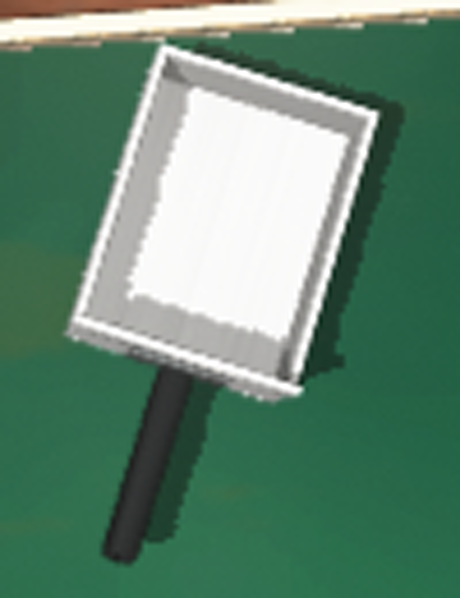

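```bash
cat >> h.py <<'E'
def ray(cam,uv,z):
    K,M=T(cam); r=M[:3,:3]@np.linalg.inv(K)@np.array([*uv,1.]); return M[:3,3]+r*(z-M[2,3])/r[2]
E
python3 - <<'E'
from h import *
f=lambda x,y,z: ray("top",(350+x/4.6-.4,190+y/4.6-.4),z)[:2]
fl,fr=f(163,45,.055),f(377,113,.055); rl,rr=f(73,328,.073),f(300,390,.073)
h=f(122,552,.055)
print(fl,fr,rl,rr,h); print(np.linalg.norm(fl-fr),np.linalg.norm(rl-rr))
d=(fl+fr-rl-rr)/2; L=np.linalg.norm(d); d1=d/L; ang=lambda t:np.degrees(np.arctan2(t[1],t[0])); print(L,ang(d))
w=fl-fr+rl-rr; print(ang(w)-90, ang((fl+fr)/2-h))
c=(fl+fr+rl+rr)/4; a=np.radians(ang((fl+fr)/2-h)); d1=np.array([np.cos(a),np.sin(a)])
print("grip", c-.12*d1, "from tip",h+.0475*d1, (fl+fr)/2-.19*d1)
s=bot.read_state(); print(s["time_s"])
E
```

```text
[ 0.65962647 -0.04887375] [ 0.62497981 -0.14793837] [ 0.52491904 -0.00114559] [ 0.49486681 -0.10286571] [ 0.42354877 -0.02184405]
0.10494850848645065 0.10606658120623852
0.14030489030191173 -19.311953201019726
-17.86050599266798 -19.289574593958267
grip [ 0.4628347  -0.03556473] from tip [ 0.46838217 -0.03753533] [ 0.46296953 -0.03564095]
0.95
```

```bash
cat > plan.py <<'E'
# plan.py x y z yaw_deg n : rows to take the tool there along a straight line (simulating the rounded rows)
import sys, numpy as np
from rig import bot
x,y,z,yaw,n=map(float,sys.argv[1:6]); n=int(n)
s=bot.read_state(); R=np.array(s["tcp_rot"]); p=np.array(s["position"])*1000; g=np.array([x,y,z])*1000
d=np.degrees(np.arctan2(R[1,0],R[0,0]))-yaw; d=(d+180)%360-180
print(s["time_s"],p.round(1),"roll",d.round(2),"force",np.round(s["force"],1),s["opening"],s["grasp_force"])
for i in range(n):
    t=(R.T@((g-p)/(n-i))).round(1); r=round(np.radians(d)/n,4)
    p=p+R@t; R=R@np.array([[np.cos(r),-np.sin(r),0],[np.sin(r),np.cos(r),0],[0,0,1]])
    print('{"xyz":%s,"roll":%g,"grip":100},'%(t.tolist(),r))
E
python3 plan.py .463 -.036 .12 -19 17
```

```text
0.95 [ 272.9 -562.3  222.6] roll 44.89 force [ 0.6  0.  -0.4] 1.002347179861979 0.0
{"xyz":[23.6, -23.0, 6.0],"roll":0.0461,"grip":100},
{"xyz":[22.5, -24.0, 6.0],"roll":0.0461,"grip":100},
{"xyz":[21.4, -25.0, 6.0],"roll":0.0461,"grip":100},
{"xyz":[20.2, -26.0, 6.0],"roll":0.0461,"grip":100},
{"xyz":[19.0, -26.9, 6.0],"roll":0.0461,"grip":100},
{"xyz":[17.7, -27.7, 6.0],"roll":0.0461,"grip":100},
{"xyz":[16.4, -28.5, 6.1],"roll":0.0461,"grip":100},
{"xyz":[15.1, -29.3, 6.0],"roll":0.0461,"grip":100},
{"xyz":[13.7, -29.9, 6.1],"roll":0.0461,"grip":100},
{"xyz":[12.3, -30.5, 6.0],"roll":0.0461,"grip":100},
{"xyz":[10.9, -31.1, 6.1],"roll":0.0461,"grip":100},
{"xyz":[9.4, -31.5, 6.0],"roll":0.0461,"grip":100},
{"xyz":[8.0, -31.9, 6.1],"roll":0.0461,"grip":100},
{"xyz":[6.5, -32.3, 6.0],"roll":0.0461,"grip":100},
{"xyz":[5.0, -32.5, 6.1],"roll":0.0461,"grip":100},
{"xyz":[3.5, -32.8, 6.0],"roll":0.0461,"grip":100},
{"xyz":[1.9, -32.8, 6.1],"roll":0.0461,"grip":100},
```

Request:
{"fn": "move_arm", "kwargs": {"increments": [{"xyz": [23.6, -23, 6], "roll": 0.046, "grip": 100}, {"xyz": [22.5, -24, 6], "roll": 0.046, "grip": 100}, {"xyz": [21.4, -25, 6], "roll": 0.046, "grip": 100}, {"xyz": [20.2, -26, 6], "roll": 0.046, "grip": 100}, {"xyz": [19, -27, 6], "roll": 0.046, "grip": 100}]}}

```text
time_s: 1.37
position: [0.3291, -0.4061, 0.1924]
tcp_rot: [[0.976, 0.217, 0.0], [0.217, -0.976, -0.0], [0.0, 0.0, -1.0]]
force: [0.8, -0.1, -0.0]
opening: 0.998
grasp_force: 0.0
```

Request:
{"fn": "move_arm", "kwargs": {"increments": [{"xyz": [17.7, -27.7, 6], "roll": 0.046, "grip": 100}, {"xyz": [16.4, -28.5, 6], "roll": 0.046, "grip": 100}, {"xyz": [15.1, -29.3, 6], "roll": 0.046, "grip": 100}, {"xyz": [13.7, -30, 6], "roll": 0.046, "grip": 100}, {"xyz": [12.3, -30.5, 6], "roll": 0.046, "grip": 100}]}}

```text
time_s: 1.78
position: [0.3851, -0.2512, 0.1626]
tcp_rot: [[1.0, -0.011, 0.001], [-0.011, -1.0, -0.001], [0.001, 0.001, -1.0]]
force: [0.4, -0.1, 0.6]
opening: 0.996
grasp_force: 0.0
```

Request:
{"fn": "move_arm", "kwargs": {"increments": [{"xyz": [11, -31, 6], "roll": 0.046, "grip": 100}, {"xyz": [9.4, -31.5, 6], "roll": 0.046, "grip": 100}, {"xyz": [8, -32, 6], "roll": 0.046, "grip": 100}, {"xyz": [6.5, -32.3, 6], "roll": 0.046, "grip": 100}, {"xyz": [5, -32.5, 6], "roll": 0.046, "grip": 100}]}}

```text
time_s: 2.2
position: [0.4411, -0.0964, 0.1326]
tcp_rot: [[0.971, -0.238, 0.001], [-0.238, -0.971, -0.0], [0.001, 0.0, -1.0]]
force: [1.5, 0.2, -0.8]
opening: 0.997
grasp_force: 0.0
```

```bash
python3 plan.py .463 -.036 .12 -19 5
```

```text
2.2 [441.1 -96.4 132.6] roll 5.21 force [ 1.5  0.2 -0.8] 0.9972608530802408 0.0
{"xyz":[1.4, -12.8, 2.5],"roll":0.0182,"grip":100},
{"xyz":[1.1, -12.8, 2.5],"roll":0.0182,"grip":100},
{"xyz":[0.9, -12.8, 2.5],"roll":0.0182,"grip":100},
{"xyz":[0.7, -12.8, 2.5],"roll":0.0182,"grip":100},
{"xyz":[0.4, -12.8, 2.5],"roll":0.0182,"grip":100},
```

Request:
{"fn": "move_arm", "kwargs": {"increments": [{"xyz": [1.4, -13, 0], "roll": 0.018, "grip": 100}, {"xyz": [1, -13, 0], "roll": 0.018, "grip": 100}, {"xyz": [1, -13, 0], "roll": 0.018, "grip": 100}, {"xyz": [0.7, -13, 0], "roll": 0.018, "grip": 100}, {"xyz": [0.4, -12, 0], "roll": 0.018, "grip": 100}]}}

```text
time_s: 2.62
position: [0.4626, -0.0365, 0.1327]
tcp_rot: [[0.946, -0.323, 0.001], [-0.323, -0.946, -0.0], [0.001, -0.0, -1.0]]
force: [0.2, 0.1, 0.3]
opening: 1.0
grasp_force: 0.0
```

```bash
python3 - <<'E'
from h import *
K,M,p,d=cap("wrist","w0"); s=bot.read_state(); print(s["position"],M[:3,3])
P,u,v=cloud(K,M,d)
g=p[v,u].max(1)
q=(g<90)&(P[:,2]>.03)&(P[:,2]<.07)&(np.hypot(P[:,0]-.463,P[:,1]+.036)<.07)
Q=P[q]; print(q.sum(),cv2.minAreaRect((Q[:,:2]*1000).astype(np.float32)),np.median(Q[:,2]))
print(bot.spot_in("pan_grip","wrist")[:1])
E
python3 plan.py .463 -.036 .12 -19 5 | head -1
```

```text
[ 0.46302413 -0.03515206  0.13279877] [ 0.53905746 -0.06356319  0.29590815]
2515 ((469.28662109375, -45.24766540527344), (38.04364776611328, 103.8904800415039), 76.69345092773438) 0.0554658576740078
[{'at': [-0.0026, -0.113, 0.2679], 'conf': 0.95}]
2.7167 [462.6 -36.1 132.7] roll 0.34 force [ 0.2  0.1 -0.4] 0.9996501990000278 0.0
```

View pics/w0.png

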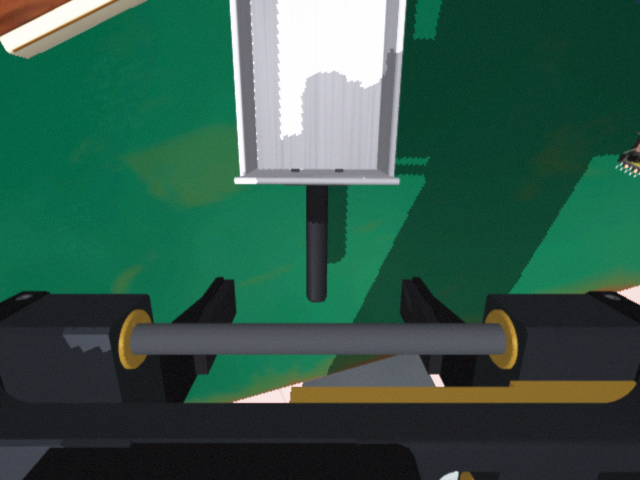

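```bash
python3 - <<'E'
from h import *
a=ray("wrist",(317,300),.055); b=ray("wrist",(317.5,186),.055); t=b-a
print(a,b,np.linalg.norm(t),np.degrees(np.arctan2(t[1],t[0])), a+.0475*t/np.linalg.norm(t))
E
```

```text
[ 0.42365814 -0.02325216  0.055     ] [ 0.50786978 -0.05207549  0.055     ] 0.08900777047361431 -18.894663945134226 [ 0.46859863 -0.03863406  0.055     ]
```

Request:
{"fn": "move_arm", "kwargs": {"increments": [{"xyz": [2, 0, 24], "roll": 0.006, "grip": 100}, {"xyz": [0, 0, 24], "roll": 0, "grip": 100}, {"xyz": [0, 0, 24], "roll": 0, "grip": 100}, {"xyz": [0, 0, 22], "roll": 0, "grip": 100}, {"xyz": [0, 0, 15], "roll": 0, "grip": 100}]}}

```text
time_s: 3.13
position: [0.4635, -0.0385, 0.022]
tcp_rot: [[0.945, -0.328, -0.001], [-0.328, -0.945, 0.0], [-0.001, 0.0, -1.0]]
force: [-0.5, -0.7, 0.1]
opening: 0.999
grasp_force: 0.0
```

Request:
{"fn": "move_arm", "kwargs": {"increments": [{"xyz": [0, 0, 0], "roll": 0, "grip": 0}, {"xyz": [0, 0, 0], "roll": 0, "grip": 0}, {"xyz": [0, 0, 0], "roll": 0, "grip": 0}, {"xyz": [0, 0, 0], "roll": 0, "grip": 0}, {"xyz": [0, 0, 0], "roll": 0, "grip": 0}]}}

```text
time_s: 3.55
position: [0.4647, -0.0383, 0.0246]
tcp_rot: [[0.945, -0.328, 0.002], [-0.328, -0.945, -0.001], [0.002, 0.0, -1.0]]
force: [-0.7, 0.6, 0.2]
opening: 0.707
grasp_force: 0.0
```

Request:
{"fn": "move_arm", "kwargs": {"increments": [{"xyz": [0, 0, 0], "roll": 0, "grip": 0}, {"xyz": [0, 0, 0], "roll": 0, "grip": 0}, {"xyz": [0, 0, 0], "roll": 0, "grip": 0}, {"xyz": [0, 0, 0], "roll": 0, "grip": 0}, {"xyz": [0, 0, 0], "roll": 0, "grip": 0}]}}

```text
time_s: 3.97
position: [0.464, -0.0379, 0.0236]
tcp_rot: [[0.945, -0.328, 0.0], [-0.328, -0.945, -0.0], [0.0, -0.0, -1.0]]
force: [-0.3, -0.5, 0.7]
opening: 0.326
grasp_force: 0.0
```

Request:
{"fn": "move_arm", "kwargs": {"increments": [{"xyz": [0, 0, 0], "roll": 0, "grip": 0}, {"xyz": [0, 0, 0], "roll": 0, "grip": 0}, {"xyz": [0, 0, 0], "roll": 0, "grip": 0}, {"xyz": [0, 0, 0], "roll": 0, "grip": 0}, {"xyz": [0, 0, 0], "roll": 0, "grip": 0}]}}

```text
time_s: 4.38
position: [0.4639, -0.0379, 0.0235]
tcp_rot: [[0.945, -0.328, -0.0], [-0.328, -0.945, 0.0], [-0.0, -0.0, -1.0]]
force: [-0.4, 0.4, 0.4]
opening: 0.182
grasp_force: 30.0
```

Request:
{"fn": "move_arm", "kwargs": {"increments": [{"xyz": [0, 0, -2], "roll": 0, "grip": 0}, {"xyz": [0, 0, -3], "roll": 0, "grip": 0}, {"xyz": [0, 0, -2], "roll": 0, "grip": 0}, {"xyz": [0, 0, 0], "roll": 0, "grip": 0}, {"xyz": [0, 0, 0], "roll": 0, "grip": 0}]}}

```text
time_s: 4.8
position: [0.464, -0.0379, 0.0307]
tcp_rot: [[0.945, -0.328, 0.0], [-0.328, -0.945, -0.0], [0.0, 0.0, -1.0]]
force: [0.9, -1.1, -1.1]
opening: 0.18
grasp_force: 30.0
```

```bash
python3 - <<'E'
from h import *
K,M,p,d=cap("side","side2"); P,u,v=cloud(K,M,d)
q=(P[:,0]>.47)&(P[:,0]<.70)&(P[:,1]>-.2)&(P[:,1]<.02)&(P[:,2]>.03)&(P[:,2]<.1)
t=np.array([.945,-.328]); l=(P[:,:2]-[.4645,-.038])@t; n=(P[:,:2]-[.4645,-.038])@[.328,.945]
for a in (55,80,100,120,140,160,180):
    k=q&(abs(l*1000-a)<6); print(a,k.sum(),P[k,2].max() if k.any() else 0)
c=p[270:400,230:400]; cv2.imwrite("pics/c4.png",cv2.resize(c,None,fx=4.5,fy=4.5,interpolation=cv2.INTER_CUBIC)[:,:,::-1])
s=bot.read_state(); print(s["position"],s["opening"],s["grasp_force"])
E
```

```text
55 338 0.0840376344890893
80 148 0.06550857575986602
100 158 0.06512785868244131
120 145 0.06554651240429976
140 149 0.0652174623145364
160 153 0.06474330247810789
180 161 0.06495582489963792
[ 0.46392498 -0.03789506  0.03063086] 0.1781119376391744 29.96491522528231
```

View pics/c4.png

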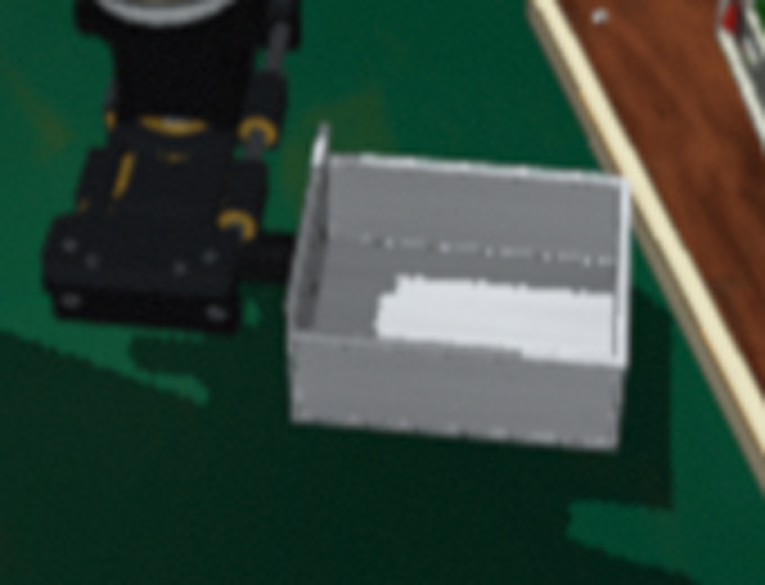

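```bash
python3 plan.py .4105 .2223 .0305 17.3 15 | sed 's/100/0/'
```

```text
4.85 [463.9 -37.9  30.6] roll -36.45 force [ 0.4 -0.4 -0.7] 0.1781119376391744 29.96491522528231
{"xyz":[-9.1, -15.2, 0.0],"roll":-0.0424,"grip":0},
{"xyz":[-8.4, -15.6, 0.0],"roll":-0.0424,"grip":0},
{"xyz":[-7.7, -15.9, 0.0],"roll":-0.0424,"grip":0},
{"xyz":[-7.0, -16.2, 0.0],"roll":-0.0424,"grip":0},
{"xyz":[-6.4, -16.5, 0.0],"roll":-0.0424,"grip":0},
{"xyz":[-5.6, -16.8, 0.0],"roll":-0.0424,"grip":0},
{"xyz":[-4.9, -17.0, 0.0],"roll":-0.0424,"grip":0},
{"xyz":[-4.2, -17.2, 0.0],"roll":-0.0424,"grip":0},
{"xyz":[-3.5, -17.4, 0.0],"roll":-0.0424,"grip":0},
{"xyz":[-2.7, -17.5, 0.0],"roll":-0.0424,"grip":0},
{"xyz":[-2.0, -17.6, 0.0],"roll":-0.0424,"grip":0},
{"xyz":[-1.3, -17.7, 0.0],"roll":-0.0424,"grip":0},
{"xyz":[-0.5, -17.7, 0.0],"roll":-0.0424,"grip":0},
{"xyz":[0.3, -17.7, 0.1],"roll":-0.0424,"grip":0},
{"xyz":[1.0, -17.7, 0.0],"roll":-0.0424,"grip":0},
```

Request:
{"fn": "move_arm", "kwargs": {"increments": [{"xyz": [-9, -15, 0], "roll": -0.0424, "grip": 0}, {"xyz": [-8.4, -15.6, 0], "roll": -0.0424, "grip": 0}, {"xyz": [-7.7, -16, 0], "roll": -0.0424, "grip": 0}, {"xyz": [-7, -16.2, 0], "roll": -0.0424, "grip": 0}, {"xyz": [-6.4, -16.5, 0], "roll": -0.0424, "grip": 0}]}}

```text
time_s: 5.27
position: [0.4459, 0.0493, 0.0305]
tcp_rot: [[0.993, -0.12, -0.0], [-0.12, -0.993, 0.0], [-0.0, -0.0, -1.0]]
force: [0.8, 0.3, -1.4]
opening: 0.179
grasp_force: 30.0
```

Request:
{"fn": "move_arm", "kwargs": {"increments": [{"xyz": [-5.6, -16.8, 0], "roll": -0.0424, "grip": 0}, {"xyz": [-5, -17, 0], "roll": -0.0424, "grip": 0}, {"xyz": [-4.2, -17.2, 0], "roll": -0.0424, "grip": 0}, {"xyz": [-3.5, -17.4, 0], "roll": -0.0424, "grip": 0}, {"xyz": [-2.7, -17.5, 0], "roll": -0.0424, "grip": 0}]}}

```text
time_s: 5.68
position: [0.428, 0.1362, 0.0305]
tcp_rot: [[0.996, 0.092, -0.0], [0.092, -0.996, -0.0], [-0.0, -0.0, -1.0]]
force: [-0.4, -0.1, -1.1]
opening: 0.18
grasp_force: 30.0
```

Request:
{"fn": "move_arm", "kwargs": {"increments": [{"xyz": [-2, -17.6, 0], "roll": -0.0424, "grip": 0}, {"xyz": [-1.3, -17.7, 0], "roll": -0.0424, "grip": 0}, {"xyz": [-0.5, -17.7, 0], "roll": -0.0424, "grip": 0}, {"xyz": [0.3, -17.7, 0], "roll": -0.0424, "grip": 0}, {"xyz": [1, -17.7, 0], "roll": -0.0424, "grip": 0}]}}

```text
time_s: 6.1
position: [0.4101, 0.223, 0.0305]
tcp_rot: [[0.954, 0.299, -0.0], [0.299, -0.954, -0.0], [-0.0, 0.0, -1.0]]
force: [0.2, 1.0, -1.0]
opening: 0.183
grasp_force: 30.0
```

```bash
python3 - <<'E'
from h import *
ims=[]
K,M,p,d=cap("top","top3"); a=cv2.resize(p[130:330,140:340],(500,500)) 
K,M,p,d=cap("side","side3"); b=cv2.resize(p[150:350,230:350],(300,500))
cv2.imwrite("pics/c5.png",np.hstack([a,b])[:,:,::-1])
s=bot.read_state(); x=np.array(s["position"]); print(x, x[0]*.9548+x[1]*.2974, -x[0]*.2974+x[1]*.9548,s["tcp_rot"].round(3) if hasattr(s["tcp_rot"],"round") else s["tcp_rot"],s["force"])
E
```

```text
[0.40985655 0.22394861 0.03051585] 0.4579333521222184 0.09193479695057298 [[ 0.954  0.301  0.   ]
 [ 0.301 -0.954  0.   ]
 [ 0.    -0.    -1.   ]] [-0.00356963 -1.0967182  -1.75750557]
```

View pics/c5.png

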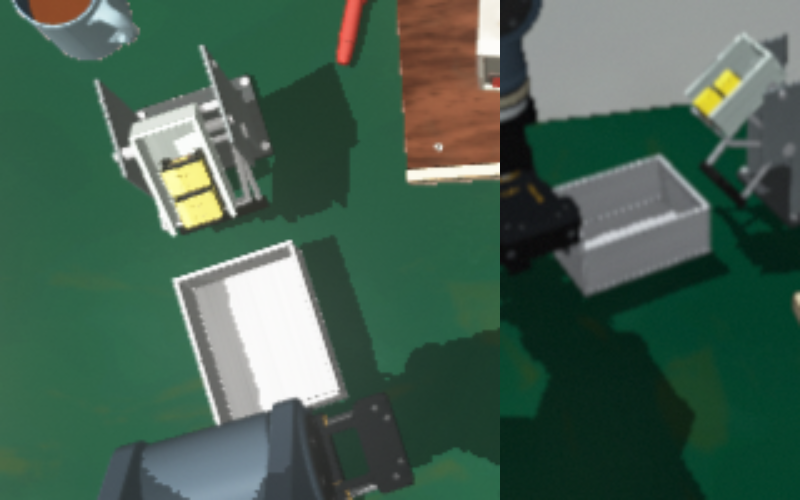

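Request:
{"fn": "move_arm", "kwargs": {"increments": [{"xyz": [10, 0, 0], "roll": 0, "grip": 0}, {"xyz": [10, 0, 0], "roll": 0, "grip": 0}, {"xyz": [8, 0, 0], "roll": 0, "grip": 0}, {"xyz": [4, 0, 0], "roll": 0, "grip": 0}, {"xyz": [0, 0, 0], "roll": 0, "grip": 0}]}}

```text
time_s: 6.62
position: [0.4436, 0.2315, 0.0307]
tcp_rot: [[0.955, 0.296, 0.003], [0.296, -0.955, 0.001], [0.003, 0.0, -1.0]]
force: [-0.1, 0.3, -1.4]
opening: 0.181
grasp_force: 30.0
```

Request:
{"fn": "move_arm", "kwargs": {"increments": [{"xyz": [3, 0, 0], "roll": 0, "grip": 0}, {"xyz": [3, 0, 0], "roll": 0, "grip": 0}, {"xyz": [3, 0, 0], "roll": 0, "grip": 0}, {"xyz": [3, 0, 0], "roll": 0, "grip": 0}, {"xyz": [0, 0, 0], "roll": 0, "grip": 0}]}}

```text
time_s: 7.03
position: [0.4504, 0.2346, 0.03]
tcp_rot: [[0.955, 0.297, -0.005], [0.297, -0.955, -0.001], [-0.005, -0.0, -1.0]]
force: [-4.1, -1.3, -1.9]
opening: 0.18
grasp_force: 30.0
```

```bash
python3 - <<'E'
from h import *
K,M,p,d=cap("top","top4"); a=cv2.resize(p[130:330,140:340],(500,500)) 
K,M,p,d=cap("side","side4"); b=cv2.resize(p[150:350,230:350],(300,500))
cv2.imwrite("pics/c6.png",np.hstack([a,b])[:,:,::-1])
s=bot.read_state(); x=np.array(s["position"]); print(x, x[0]*.9548+x[1]*.2974, -x[0]*.2974+x[1]*.9548,s["force"])
E
```

```text
[0.45039507 0.23467624 0.03004001] 0.4998299262862868 0.09012138409899545 [-4.62555233 -2.27799867 -1.95461142]
```

View pics/c6.png

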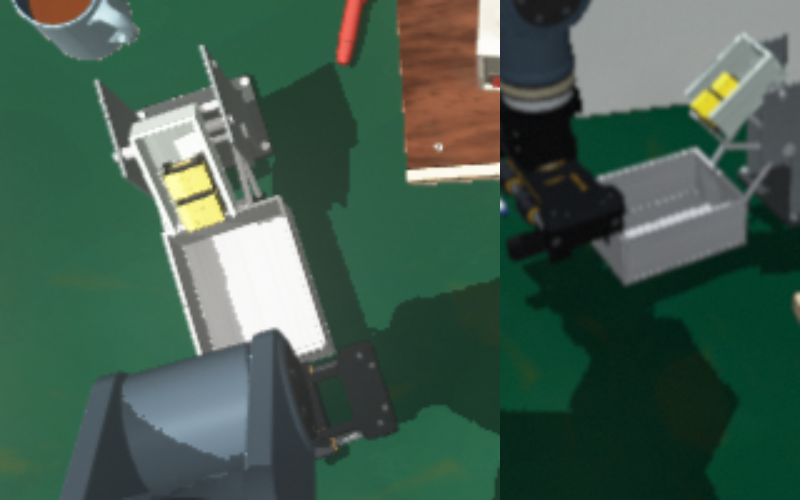

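Request:
{"fn": "move_arm", "kwargs": {"increments": [{"xyz": [5, 0, 0], "roll": 0, "grip": 0}, {"xyz": [5, 0, 0], "roll": 0, "grip": 0}, {"xyz": [5, 0, 0], "roll": 0, "grip": 0}, {"xyz": [5, 0, 0], "roll": 0, "grip": 0}, {"xyz": [3, 0, 0], "roll": 0, "grip": 0}]}}

```text
time_s: 7.55
position: [0.4731, 0.2419, 0.0302]
tcp_rot: [[0.955, 0.298, -0.004], [0.298, -0.955, -0.001], [-0.004, -0.0, -1.0]]
force: [-8.0, -2.1, -0.0]
opening: 0.177
grasp_force: 30.0
```

Request:
{"fn": "move_arm", "kwargs": {"increments": [{"xyz": [1.5, 0, 0], "roll": 0, "grip": 0}, {"xyz": [1.5, 0, 0], "roll": 0, "grip": 0}, {"xyz": [0, 0, 0], "roll": 0, "grip": 0}]}}

```text
time_s: 7.8
position: [0.4756, 0.2427, 0.0303]
tcp_rot: [[0.955, 0.298, -0.004], [0.298, -0.955, -0.001], [-0.004, -0.0, -1.0]]
force: [-5.9, -1.1, -0.7]
opening: 0.182
grasp_force: 30.0
```

```bash
python3 - <<'E'
from h import *
K,M,p,d=cap("top","top5"); a=cv2.resize(p[130:330,140:340],(500,500)) 
K,M,p,d=cap("side","side5"); b=cv2.resize(p[150:350,230:350],(300,500))
cv2.imwrite("pics/c7.png",np.hstack([a,b])[:,:,::-1])
for l in ("transformer_s_mid","transformer_t_mid"):
  for c in ("top","side"):
    K,M=T(c); print(c,l,[(round(r["conf"],2),(M[:3,:3]@r["at"]+M[:3,3]).round(3)) for r in bot.spot_in(l,c)[:2]])
s=bot.read_state(); x=np.array(s["position"]); print(x, x[0]*.9548+x[1]*.2974, -x[0]*.2974+x[1]*.9548,s["force"],s["time_s"])
E
```

```text
top transformer_s_mid []
side transformer_s_mid []
top transformer_t_mid [(0.78, array([0.58 , 0.271, 0.055]))]
side transformer_t_mid [(0.7, array([0.584, 0.268, 0.049]))]
[0.47565372 0.24272214 0.03034795] 0.5263397374777949 0.09029168124938833 [-5.91058843 -1.92374563 -0.58086914] 8.1
```

View pics/c7.png

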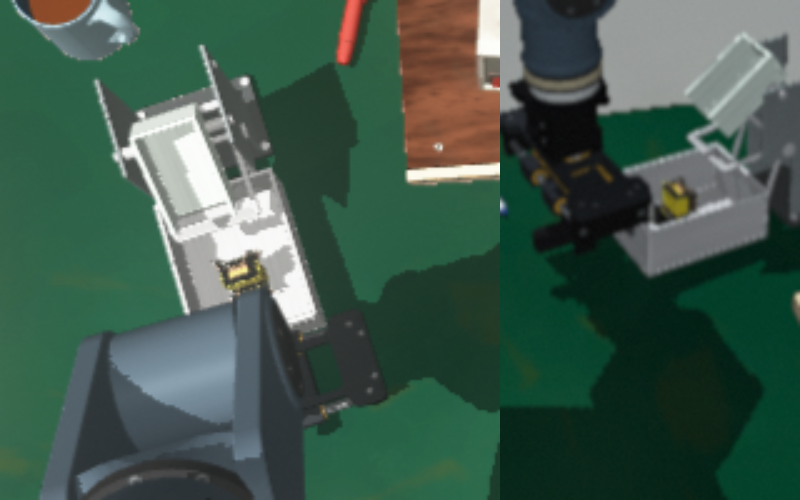

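Request:
{"fn": "move_arm", "kwargs": {"increments": [{"xyz": [0, 0, 0], "roll": 0, "grip": 0}, {"xyz": [0, 0, 0], "roll": 0, "grip": 0}, {"xyz": [0, 0, 0], "roll": 0, "grip": 0}]}}

```text
time_s: 8.35
position: [0.4757, 0.2427, 0.0304]
tcp_rot: [[0.955, 0.298, -0.003], [0.297, -0.955, -0.001], [-0.003, -0.0, -1.0]]
force: [-5.6, -2.0, -0.9]
opening: 0.18
grasp_force: 30.0
```

```bash
cat > look.py <<'E'
from h import *
s=bot.read_state(); x=np.array(s["position"]); R=np.array(s["tcp_rot"])
print(x.round(4),np.degrees(np.arctan2(R[1,0],R[0,0])).round(1),np.round(s["force"],1),s["time_s"],s["opening"])
for c in ("wrist","top","side"):
    K,M,p,d=cap(c,"z_%s_%.0f"%(c,s["time_s"]*100))
    for l in ("transformer_s_mid","transformer_t_mid"):
        for r in bot.spot_in(l,c)[:3]:
            w=M[:3,:3]@r["at"]+M[:3,3]; print(c,l,round(r["conf"],2),w.round(3),"in pan frame",(R.T@(w-x)*1000).round())
    # yellow blobs inside the pan
    P,u,v=cloud(K,M,d); q=p[v,u].astype(int); L=(P-x)@R
    k=(q[:,0]-q[:,2]>60)&(q[:,1]-q[:,2]>50)
    m=np.zeros(d.shape,np.uint8); m[v[k],u[k]]=1
    n,lab,st,_=cv2.connectedComponentsWithStats(m)
    for i in range(1,n):
        if st[i,4]>40:
            a=L[lab[v,u]==i]*1000
            if -80<a[:,0].mean()<350 and abs(a[:,1].mean())<150: print("  yellow",c,st[i].tolist(),a.mean(0).round(),a.min(0).round(),a.max(0).round())
E
python3 look.py
```

```text
[0.4757 0.2427 0.0304] 17.3 [-5.6 -2.  -0.9] 8.35 0.18010576090043384
wrist transformer_s_mid 0.85 [0.566 0.275 0.032] in pan frame [96. -4. -2.]
wrist transformer_t_mid 0.72 [0.582 0.277 0.057] in pan frame [111.  -1. -27.]
  yellow wrist [269, 30, 94, 56, 1333] [104.   1. -21.] [101. -22. -29.] [129.  23.  25.]
  yellow wrist [290, 40, 51, 14, 623] [111.   0. -29.] [109. -10. -32.] [116.  11.  -1.]
  yellow wrist [266, 313, 6, 55, 210] [ 32. -11. -90.] [ 25. -11. -94.] [ 37. -10. -85.]
  yellow wrist [364, 313, 6, 55, 211] [ 32.  14. -90.] [ 25.  13. -93.] [ 37.  14. -84.]
  yellow wrist [131, 382, 368, 20, 5305] [ 24.   4. -99.] [  22.  -41. -103.] [ 26.  42. -94.]
top transformer_s_mid 0.62 [0.572 0.262 0.031] in pan frame [98. 10. -1.]
top transformer_t_mid 0.56 [0.58  0.274 0.054] in pan frame [108.   1. -24.]
side transformer_s_mid 0.38 [0.566 0.277 0.034] in pan frame [97. -6. -4.]
side transformer_t_mid 0.58 [0.583 0.264 0.051] in pan frame [109.  12. -21.]
  yellow side [295, 227, 10, 9, 57] [105.   9. -18.] [ 99. -12. -28.] [114.  18.  -7.]
```

```bash
ls pics; python3 - <<'E'
from h import *
s=bot.read_state(); x=np.array(s["position"]); R=np.array(s["tcp_rot"])
K,M,p,d=cap("wrist","w9")
P,u,v=cloud(K,M,d); L=((P-x)@R*1000).round()
for c in (285,315,345):
    k=(u==c)&(v<150)
    for a,b,q in list(zip(v[k],L[k],p[v[k],u[k]]))[::6]: print(c,a,b,q)
for l in ("transformer_s_mid","transformer_t_mid"):
    for r in bot.trace(l,"wrist")[:2]:
        m=r["mask"]; yy,xx=np.nonzero(m); print(l,r["conf"],m.sum(),xx.min(),xx.max(),yy.min(),yy.max())
E
```

```text
both.png
c1.png
c2.png
c3.png
c4.png
c5.png
c6.png
c7.png
side0.png
side1.png
side2.png
side3.png
side4.png
side5.png
top0.png
top1.png
top3.png
top4.png
top5.png
w0.png
z_side_835.png
z_top_835.png
z_wrist_835.png
285 0 [143. -14.  24.] [216 217 226]
285 6 [123. -10. -30.] [251 251 249]
285 13 [122. -10. -27.] [75 72 70]
285 19 [120. -10. -26.] [38 38 41]
285 25 [117. -10. -30.] [52 48 51]
285 31 [116. -10. -26.] [24 25 24]
285 37 [117. -11. -16.] [13 12 17]
285 43 [115. -11. -17.] [14 15 14]
285 49 [112. -11. -21.] [31 26 21]
285 55 [108. -10. -29.] [56 54 54]
285 61 [107. -11. -27.] [35 33 35]
285 67 [105. -10. -28.] [41 40 45]
285 73 [103. -11. -27.] [238 234  95]
285 79 [102. -11. -19.] [136 132  50]
285 85 [102. -13.  -4.] [47 45 41]
285 91 [100. -13.  -3.] [40 39 43]
285 97 [ 97. -13.  -5.] [49 49 51]
285 103 [ 95. -13.  -4.] [53 52 52]
285 109 [ 93. -14.   2.] [24 23 24]
285 115 [ 91. -15.  22.] [247 247 250]
285 121 [ 88. -16.  22.] [247 247 250]
285 127 [ 85. -16.  23.] [247 247 251]
285 133 [ 82. -16.  23.] [247 247 250]
285 139 [ 79. -16.  22.] [247 248 250]
285 145 [ 76.
[... 1234 characters left out ...]
23 19 18]
345 54 [111.  12. -17.] [41 42 39]
345 60 [107.  11. -28.] [32 33 35]
345 66 [105.  11. -28.] [37 37 41]
345 72 [103.  11. -26.] [23 22 15]
345 78 [102.  12. -22.] [106  97  26]
345 84 [102.  13.  -8.] [100  92  28]
345 90 [100.  13.  -3.] [36 38 37]
345 96 [97. 13. -5.] [61 61 63]
345 102 [95. 13. -4.] [58 56 56]
345 108 [93. 13. -2.] [26 26 26]
345 114 [92. 15. 22.] [244 244 247]
345 120 [89. 15. 21.] [246 246 250]
345 126 [86. 15. 23.] [246 246 250]
345 132 [83. 16. 24.] [247 247 249]
345 138 [80. 16. 23.] [246 246 249]
345 144 [77. 16. 23.] [246 246 249]
transformer_s_mid 0.6 1956 272 361 50 114
transformer_t_mid 0.73 7416 258 372 0 85
transformer_t_mid 0.53 1922 268 362 46 115
```

Request:
{"fn": "move_arm", "kwargs": {"increments": [{"xyz": [-1, 0, 0], "roll": 0, "grip": 0}, {"xyz": [-2, 0, 0], "roll": 0, "grip": 0}, {"xyz": [-3, 0, 0], "roll": 0, "grip": 0}, {"xyz": [-4, 0, 0], "roll": 0, "grip": 0}, {"xyz": [-5, 0, 0], "roll": 0, "grip": 0}]}}

```text
time_s: 9.37
position: [0.4632, 0.2385, 0.0307]
tcp_rot: [[0.955, 0.297, 0.001], [0.297, -0.955, 0.0], [0.001, 0.0, -1.0]]
force: [-3.3, -0.1, -2.0]
opening: 0.178
grasp_force: 30.0
```

Request:
{"fn": "move_arm", "kwargs": {"increments": [{"xyz": [-5, 0, 0], "roll": 0, "grip": 0}, {"xyz": [-5, 0, 0], "roll": 0, "grip": 0}, {"xyz": [-5, 0, 0], "roll": 0, "grip": 0}, {"xyz": [-5, 0, 0], "roll": 0, "grip": 0}, {"xyz": [-5, 0, 0], "roll": 0, "grip": 0}]}}

```text
time_s: 9.78
position: [0.4407, 0.2314, 0.0309]
tcp_rot: [[0.955, 0.297, 0.004], [0.297, -0.955, 0.001], [0.004, 0.0, -1.0]]
force: [-0.6, 0.6, -1.9]
opening: 0.179
grasp_force: 30.0
```

```bash
python3 look.py | grep -v "wrist \[\(266\|364\|131\)"
```

```text
[0.4407 0.2314 0.0309] 17.3 [-0.6  0.6 -1.9] 9.7833 0.17941895876927452
wrist transformer_s_mid 0.72 [0.531 0.265 0.031] in pan frame [96. -5.  1.]
wrist transformer_t_mid 0.71 [0.548 0.264 0.057] in pan frame [112.   0. -26.]
  yellow wrist [269, 31, 94, 56, 1350] [104.   1. -20.] [101. -23. -28.] [130.  23.  27.]
  yellow wrist [291, 40, 50, 14, 606] [111.   1. -28.] [109. -10. -31.] [116.  11.  -2.]
  yellow wrist [132, 382, 366, 20, 5059] [ 24.   4. -99.] [  22.  -41. -103.] [ 26.  43. -94.]
top transformer_s_mid 0.36 [0.637 0.279 0.074] in pan frame [202.  13. -42.]
top transformer_t_mid 0.76 [0.545 0.26  0.054] in pan frame [109.   4. -23.]
side transformer_t_mid 0.46 [0.55  0.252 0.053] in pan frame [111.  13. -21.]
  yellow side [282, 230, 10, 11, 60] [104.   9. -16.] [ 99. -12. -25.] [113.  18.  -6.]
```

Request:
{"fn": "move_arm", "kwargs": {"increments": [{"xyz": [-5, 0, 0], "roll": 0, "grip": 0}, {"xyz": [-6, 0, 0], "roll": 0, "grip": 0}, {"xyz": [-7, 0, 0], "roll": 0, "grip": 0}, {"xyz": [-7, 0, 0], "roll": 0, "grip": 0}, {"xyz": [-7, 0, 0], "roll": 0, "grip": 0}]}}

```text
time_s: 10.65
position: [0.4076, 0.2213, 0.0306]
tcp_rot: [[0.955, 0.297, -0.0], [0.297, -0.955, -0.0], [-0.0, -0.0, -1.0]]
force: [1.1, 0.0, -1.9]
opening: 0.181
grasp_force: 30.0
```

Request:
{"fn": "move_arm", "kwargs": {"increments": [{"xyz": [-7, 0, 0], "roll": 0, "grip": 0}, {"xyz": [-6, 0, 0], "roll": 0, "grip": 0}, {"xyz": [-5, 0, 0], "roll": 0, "grip": 0}, {"xyz": [-3, 0, 0], "roll": 0, "grip": 0}, {"xyz": [-1, 0, 0], "roll": 0, "grip": 0}]}}

```text
time_s: 11.07
position: [0.3869, 0.2148, 0.0306]
tcp_rot: [[0.955, 0.297, -0.001], [0.297, -0.955, -0.0], [-0.001, -0.0, -1.0]]
force: [0.6, 0.6, -2.0]
opening: 0.181
grasp_force: 30.0
```

```bash
python3 look.py | grep -v "wrist \[\(266\|364\|13.\)"; python3 - <<'E'
from h import *
f=[];
for i in range(8):
    K,M,p,d=cap(["top","side"][i%2],"x%d"%i); f.append(bot.read_state()["force"])
    if i<2:
        P,u,v=cloud(K,M,d); hsv=cv2.cvtColor(p,cv2.COLOR_RGB2HSV)[v,u]
        # yellow anywhere around chute, compare chute interior and worktop
        k=(hsv[:,0]>20)&(hsv[:,0]<34)&(hsv[:,1]>120)&(hsv[:,2]>70)&(P[:,0]>.45)&(P[:,0]<.8)&(P[:,1]>.12)&(P[:,1]<.42)
        m=np.zeros(d.shape,np.uint8); m[v[k],u[k]]=1; n,lab,st,_=cv2.connectedComponentsWithStats(m)
        for j in range(1,n):
            if st[j,4]>8: print(i,st[j].tolist(),P[lab[v,u]==j].mean(0).round(3))
        k=(abs(P[:,0]-.637)<.03)&(abs(P[:,1]-.279)<.02); print("spot z hist",np.histogram(P[k,2],bins=[-.02,.01,.03,.06,.09,.12,.15,.2])[0])
print(np.mean(f,0))
E
```

```text
[0.3869 0.2148 0.0306] 17.3 [ 0.6  0.6 -2. ] 11.0667 0.18111662687050523
wrist transformer_s_mid 0.55 [0.476 0.246 0.029] in pan frame [94. -3.  1.]
wrist transformer_t_mid 0.64 [0.493 0.248 0.059] in pan frame [111.  -0. -28.]
  yellow wrist [269, 30, 94, 56, 1346] [104.   1. -20.] [101. -23. -29.] [128.  23.  25.]
  yellow wrist [291, 40, 50, 14, 607] [111.   0. -29.] [109.  -9. -32.] [116.   9.  -9.]
top transformer_s_mid 0.64 [0.483 0.237 0.03 ] in pan frame [99.  8.  0.]
top transformer_t_mid 0.73 [0.493 0.245 0.055] in pan frame [111.   3. -25.]
side transformer_s_mid 0.57 [0.479 0.253 0.033] in pan frame [100.  -9.  -2.]
side transformer_t_mid 0.66 [0.496 0.235 0.052] in pan frame [110.  13. -22.]
side transformer_t_mid 0.35 [0.642 0.277 0.059] in pan frame [262.  16. -28.]
  yellow side [263, 237, 10, 11, 57] [106.  10. -17.] [101.  -8. -26.] [115.  18.  -6.]
spot z hist [317   0  89  14  69 297 105]
1 [265, 234, 5, 5, 14] [0.493 0.251 0.058]
1 [263, 236, 10, 12, 71] [0.492 0.237 0.047]
spot z hist [208   0  66  12  19 144 160]
[-0.18336231 -0.08902326 -1.7336502 ]
```

Request:
{"fn": "move_arm", "kwargs": {"increments": [{"xyz": [0, 0, 1], "roll": 0, "grip": 0}, {"xyz": [0, 0, 2], "roll": 0, "grip": 0}, {"xyz": [0, 0, 2], "roll": 0, "grip": 0}, {"xyz": [0, 0, 1], "roll": 0, "grip": 0}, {"xyz": [0, 0, 1], "roll": 0, "grip": 0}]}}

```text
time_s: 12.33
position: [0.3869, 0.2149, 0.0237]
tcp_rot: [[0.955, 0.297, -0.001], [0.297, -0.955, -0.0], [-0.001, -0.0, -1.0]]
force: [-4.8, -0.7, 12.1]
opening: 0.177
grasp_force: 30.0
```

Request:
{"fn": "move_arm", "kwargs": {"increments": [{"xyz": [0, 0, 0.3], "roll": 0, "grip": 0}, {"xyz": [0, 0, 0], "roll": 0, "grip": 0}, {"xyz": [0, 0, 0], "roll": 0, "grip": 0}]}}

```text
time_s: 12.58
position: [0.387, 0.2149, 0.0238]
tcp_rot: [[0.955, 0.298, -0.001], [0.298, -0.955, -0.0], [-0.001, 0.0, -1.0]]
force: [-2.9, -0.6, 8.3]
opening: 0.181
grasp_force: 30.0
```

Request:
{"fn": "move_arm", "kwargs": {"increments": [{"xyz": [0, 0, -0.3], "roll": 0, "grip": 0}, {"xyz": [0, 0, 0], "roll": 0, "grip": 30}, {"xyz": [0, 0, 0], "roll": 0, "grip": 45}, {"xyz": [0, 0, 0], "roll": 0, "grip": 60}, {"xyz": [0, 0, 0], "roll": 0, "grip": 80}]}}

```text
time_s: 13.0
position: [0.3882, 0.2151, 0.0235]
tcp_rot: [[0.955, 0.297, 0.001], [0.297, -0.955, 0.0], [0.001, 0.0, -1.0]]
force: [0.4, -0.4, 0.0]
opening: 0.402
grasp_force: 0.0
```

Request:
{"fn": "move_arm", "kwargs": {"increments": [{"xyz": [0, 0, 0], "roll": 0, "grip": 80}, {"xyz": [0, 0, 0], "roll": 0, "grip": 80}, {"xyz": [0, 0, -3], "roll": 0, "grip": 80}, {"xyz": [0, 0, -8], "roll": 0, "grip": 80}, {"xyz": [0, 0, -15], "roll": 0, "grip": 80}]}}

```text
time_s: 13.42
position: [0.3867, 0.2147, 0.0493]
tcp_rot: [[0.955, 0.297, -0.003], [0.297, -0.955, -0.001], [-0.003, -0.0, -1.0]]
force: [0.1, 0.3, 0.5]
opening: 0.755
grasp_force: 0.0
```

Request:
{"fn": "move_arm", "kwargs": {"increments": [{"xyz": [0, 0, -20], "roll": 0, "grip": 80}, {"xyz": [0, 0, -25], "roll": 0, "grip": 80}, {"xyz": [0, 0, -25], "roll": 0, "grip": 80}, {"xyz": [0, 0, -20], "roll": 0, "grip": 80}, {"xyz": [0, 0, 0], "roll": 0, "grip": 80}]}}

```text
time_s: 13.83
position: [0.3899, 0.2158, 0.1434]
tcp_rot: [[0.955, 0.298, 0.008], [0.297, -0.955, 0.002], [0.009, 0.0, -1.0]]
force: [0.6, 0.4, 0.0]
opening: 0.801
grasp_force: 0.0
```

```bash
python3 look.py | grep -v "wrist \[\(266\|364\|13.\)"
```

```text
[0.3899 0.2158 0.1434] 17.3 [0.6 0.4 0. ] 13.8333 0.8014167394423567
wrist transformer_s_mid 0.7 [0.478 0.247 0.027] in pan frame [ 93.  -4. 117.]
wrist transformer_t_mid 0.6 [0.495 0.25  0.058] in pan frame [110.  -1.  86.]
  yellow wrist [296, 89, 46, 25, 194] [100.   4.  94.] [ 97. -14.  88.] [118.  20. 142.]
  yellow wrist [304, 93, 26, 8, 178] [107.   0.  88.] [105.  -9.  85.] [111.  10. 113.]
  yellow wrist [155, 312, 14, 56, 278] [ 32. -38. -90.] [ 24. -39. -93.] [ 37. -37. -84.]
  yellow wrist [468, 312, 13, 56, 273] [ 32.  40. -90.] [ 24.  40. -93.] [ 38.  42. -84.]
  yellow wrist [252, 382, 364, 20, 5402] [ 24.  30. -99.] [  23.  -13. -103.] [ 26.  69. -94.]
top transformer_s_mid 0.39 [0.482 0.241 0.028] in pan frame [ 94.   3. 116.]
top transformer_t_mid 0.69 [0.492 0.244 0.049] in pan frame [105.   4.  95.]
side transformer_t_mid 0.72 [0.638 0.28  0.058] in pan frame [256.  12.  87.]
side transformer_t_mid 0.55 [0.494 0.231 0.051] in pan frame [103.  16.  93.]
  yellow side [263, 238, 9, 11, 56] [101.  11.  99.] [96. -6. 89.] [110.  19. 110.]
```

```bash
python3 - <<'E'
from h import *
K,M,p,d=cap("side","y0"); a=cv2.imread("pics/side0.png")[:,:,::-1]
for r in bot.trace("transformer_t_mid","side")[:3]:
    m=r["mask"]; P,_,_=cloud(K,M,d,m); yy,xx=np.nonzero(m); print(r["conf"].__round__(2),m.sum(),(xx.min(),xx.max(),yy.min(),yy.max()),p[m].mean(0).round(),a[m].mean(0).round(),P.mean(0).round(3),abs(p[m].astype(int)-a[m]).mean())
w=p[145:245,295:375].astype(int); w0=a[145:245,295:375].astype(int); D=abs(w-w0).sum(2)>60; n,l,st,_=cv2.connectedComponentsWithStats(D.astype(np.uint8)); print([s.tolist() for s in st[1:] if s[4]>15])
print(bot.read_state()["time_s"])
E
```

```text
0.51 171 (np.int64(262), np.int64(276), np.int64(233), np.int64(248)) [96. 90. 47.] [12. 63. 40.] [0.495 0.243 0.047] 44.41130604288499
[[12, 33, 21, 27, 222], [0, 80, 12, 20, 168]]
14.3833
```

```bash
python3 -c "
from rig import bot
print(bot.hand_in())"
```

```text
the job is handed in; nothing more can be done
None
```

I handed the job in at about 14.4 s. Going by the camera depth readings and the detectors, both transformers are in the pan, one stacked on the other. The pan stands level on the worktop clear of the chute, with the gripper open and raised above the handle. The hand-in gave no verdict, and I had used all 10 picture views, so I never looked at the final scene directly.

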